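Centre the wobbly ornament on its plinth

TASK

The little white ornament has crept to the edge of its round stone plinth. Nudge it back with light taps of the fingertips until it stands upright in the middle of the plinth, and leave it standing there. It is fragile and top-heavy, so tap it gently and low down: do not pinch it, lift it or tip it over, do not shift the plinth, and leave the things around it alone.

Things in the scene. Friction and masses are not known exactly. Their poses are not given: they have to be found in the camera images.
- ornament_foot (a point): Centre of the underside of the white plaster ornament, 62 mm tall, about 0.16 kg (varies by 40 %). From the bottom up: flat round foot 42 mm in diameter (0 to 4 mm), round base band 60 mm in diameter at 9 to 18 mm (the widest part), neck 12 mm thick at 33 mm, upright carved disc 32 mm in diameter, 10 mm thick, centred 46 mm up.
- ornament: The same ornament; its origin is the centre of its underside, z up, the carved disc faces along x. Pushed on the base band it slides on the plinth (friction about 0.6); pushed higher than about 28 mm above its underside it tips.
- plinth_top (a point): Centre of the flat top face of the loose dark grey stone plinth, a plain upright cylinder 100 mm in diameter and 45 mm high, 0.85 kg, standing on the table. At the start the ornament's centre is about 25 to 37 mm from this point, in any direction.
- plinth: The plinth; its origin is the centre of its underside, on the table.
- succulent: Bystander: pale planter 88 mm in diameter and 66 mm tall with a succulent, 110 mm in all; origin at the centre of its underside.
- mug: Bystander: blue mug 78 mm in diameter and 88 mm tall with a handle on its own +y side; origin at the centre of its underside.
- remote: Bystander: black remote control 170 x 45 x 18 mm, long along its x; origin at the centre of its underside.
- book: Bystander: dark hardback book lying flat, 158 x 215 x 30 mm (x, y, z); origin at the centre of its underside.
Things that resemble listed ones, but are neither listed nor needed, are in the scene too. What is shaped like the ornament but black or green is not meant.

How it is judged (in metres and radians):
On the way:
1. the fingers push the ornament (contact force between the fingers and ornament above 0.2 N), for 0.02 s.
At the end, for the whole second after the job is handed in: The ornament stands upright (within about 5 degrees), at rest, on the plinth's top, its centre within 8 mm of the plinth's centre (horizontal distance between ornament_foot and plinth_top below 0.008 m and z of ornament_foot in the frame of plinth_top between -0.004 and 0.004 m and angle between ornament's own z axis and vertical below 0.08 rad and angle between plinth's own z axis and vertical below 0.05 rad and height (world z) of plinth below 0.005 m and linear speed of ornament below 0.01 m/s and contact force between ornament and plinth above 0.3 N); the robot touches nothing.
It fails at once if the ornament is pushed or squeezed with more than 12 N (contact force between any of the arm, the fingers and ornament above 12 N).
It fails at once if the ornament is tipped by more than 0.5 rad, or falls off the plinth (angle between ornament's own z axis and vertical above 0.5 rad or z of ornament_foot in the frame of plinth_top below -0.015 m).
It fails at once if the ornament is lifted off the plinth by more than 12 mm (z of ornament_foot in the frame of plinth_top above 0.012 m).
It fails at once if the plinth is shifted by more than 15 mm (distance of plinth from where it was at the start of the episode above 0.015 m).
It fails at once if a bystander is moved by more than 15 mm (distance of any of succulent, mug, remote, book from where it was at the start of the episode above 0.015 m).
It also fails if it takes over 58 s, if anything falls off the work surface, if the arm or the gripper's body presses on something with over 40 N, if the wrist force passes 120 N, or if a joint passes its speed limit or range.

ROBOT

A 6-joint arm with a two-finger parallel gripper is mounted at the origin on the work surface. World frame = base frame: x ahead of the robot, y to its left, z up, the work surface at z = 0. Lengths are in mm, angles in rad, forces in N, time in s.
With the tool pointing down it reaches from about 350 to 775 mm from the base axis. Payload 7.3 kg.
Tool frame: the origin (TCP) lies on the centre line of the jaws, within the pads' length; the fingertips stand bot.tip_reach ahead of it and the grasp point (between the pads) lies 6 mm ahead of it (bot.tip_reach is the distance from the TCP to the fingertips, in mm); z points along the fingers, y is the direction in which the jaws open and shut (so a half turn about z gives the same grasp; the last joint's range is limited). The gripper opens to 92 mm and grips with 3 to 60 N. Pads are 19 mm wide; open, the fingers measure 130 mm over their backs; the gripper's body (75 mm by 190 mm) begins 47 mm behind the grasp point.
Start: joints at [1.128, 0.342, 1.524, -0, 1.275, -0.146], TCP at [153.526, 502.068, 251.741] pointing down, gripper open.
Joint ranges: [-2.53, 2.53], [-0.77, 2.02], [0.04, 2.7], [-1, 4.14], [0.28, 2.66], [-3.11, 3.11]. Speed limits (rad/s): [2.57, 2.57, 3.14, 3.14, 3.14, 3.14].

INTERFACE

Orientations are given as [roll, pitch, yaw] about the fixed x, y, z axes, in that order (R = Rz(yaw) Ry(pitch) Rx(roll)).
In Python, from plant import bot gives the robot as it stands.
- The arm moves only by the tool step_arm, never from a script. Its argument "deltas" is a list of rows, each a list of 6 numbers: the shift along the tool's x, y, z in mm, then the turn, a rotation vector about the tool's x, y, z in rad. A call has 1 to 5 rows; each row is the pose to reach, as a shift and turn from the pose commanded when the call began, along the tool's axes at that moment; what a row does not reach only later rows make up. A row lasts 1/12 s, in which the tool goes at most 41.7 mm and 7.16 degrees, less where a joint would pass 70% of its speed; a pose out of reach is approached as far as the arm can. A call with a gripper value outside its range is refused whole. "fingers" is the finger opening in mm, from 0 to 91.8, set as the call begins (left out, the last holds). The fingers move at their own pace and stop on an object; the grip force is fixed at half the most. Time passes only in rows, so rows that repeat a pose let the fingers close. It gives the time, the measured TCP pose, the force and the opening at its end, in the units of the state.
- bot.get_obs(): the state, without advancing time (a new reading comes with each control period).
- bot.capture(name): name is "scene" or "top" or "wrist"; returns a dict with "color" (384x512x3 uint8, red, green, blue), "fx", "fy", "cx", "cy" (pixels), "R" (3x3) and "t" (3): a world point X has camera coordinates R X + t. Camera axes: x right, y down, z forward; pixel columns grow to the right and rows downward; lengths in mm; the calibration is good to about 2 mm. A picture is of the moment at which its call begins. There is no depth.
- bot.close_job(): hands the job in, once; it reports no verdict.
Trained networks look in a picture, given as the dict that the camera call returned (one of the last four; its "shot" number tells which), for a name from the list of things; names that differ only in an ending like _2 or _b are one class to them, and where a whole thing is asked for, a point or a joint stands for the part that bears it (a point fixed in the world has none). Each returns a list of dicts, best first, with "p" (0 to 1); they miss things now and then, are a little off and sometimes report something else, mostly with a low value. They report only what shows in the picture. A call takes as long as a camera call. They do not tell look-alikes from the thing itself.
- bot.boxes_of(query, picture): "rect" ([centre column, centre row, width, height] in pixels, round what is visible of it).
The state is a dict: "time": time; "joint_positions": joint angles; "dq": joint speeds; "tau": joint torques, N m; "tool_pos": TCP position; "tcp_rot": TCP orientation; "contact_force": force on the tool from outside, world axes, zero at the start; "moment": the same for the moment, N m; "grip_width": finger opening in mm.
Only numpy, scipy, OpenCV 4.12 (cv2) and the standard library are available. Lean on these libraries where they do the work, as an engineer would, in place of code of your own. Each camera call takes 0.05 s, during which the arm holds its last target. There are 200 camera calls.

## Working session

There is one attempt and no reset: what is moved stays moved. The work goes in short steps, Python scripts to look and compute and a tool call to move; the robot and the scene stay as the last step left them, time stands still between calls to the robot, and variables do not carry over. Pictures are saved under pics/ and viewed, about 8 in all and at most 12, crops included, and the job is handed in when it is done.

Besides the shell and the picture viewer there is one more tool, called after "Call:" as a command line: name --pt "numbers of a row" for each row, then --argument value for the rest. step_arm: Moves the arm, as the interface text tells. Its arguments: {"type":"object","properties":{"deltas":{"type":"array"},"fingers":{"type":"number"}},"required":["deltas"]}

```bash
mkdir -p pics; ls
cat > h.py <<'E'
import numpy as np, cv2
from plant import bot
def ray(c,u,v,z):
    d=c["R"].T@np.array([(u-c["cx"])/c["fx"],(v-c["cy"])/c["fy"],1]); o=-c["R"].T@c["t"]
    return o+d*(z-o[2])/d[2]
def proj(c,X):
    p=c["R"]@np.array(X)+c["t"]; return p[0]/p[2]*c["fx"]+c["cx"],p[1]/p[2]*c["fy"]+c["cy"]
def save(n,img): cv2.imwrite("pics/"+n+".png",img[:,:,::-1])
E
python3 - <<'E'
from h import *
o=bot.get_obs(); print(o["time"],o["tool_pos"],o["tcp_rot"],bot.tip_reach,o["grip_width"])
ims=[]
for n in("top","scene"):
    c=bot.capture(n); ims.append(c["color"])
    print(n,c["fx"],-c["R"].T@c["t"])
    for q in("ornament","plinth","succulent","mug","remote","book"):
        print(q,[(np.round(b["rect"]).tolist(),round(b["p"],2),np.round(ray(c,b["rect"][0],b["rect"][1],45)[:2]).tolist()) for b in bot.boxes_of(q,c)[:4]])
save("a",cv2.resize(np.vstack(ims),None,fx=.78,fy=.78) if 0 else np.vstack(ims)[:, :])
save("top",ims[0]);save("scene",ims[1])
save("ab",cv2.resize(np.hstack(ims),(800,300)))
E
```

```text
pics
0.0 [153.36814639 501.70437384 251.04719141] [-3.14007539e+00 -2.03895452e-04  2.84481824e+00] 25.0 91.59461890157758
top 420.7970846997762 [ 310.82428433   38.80729868 1257.88272875]
ornament [([220.0, 231.0, 24.0, 21.0], 0.68, [399.0, 93.0]), ([190.0, 191.0, 20.0, 17.0], 0.61, [518.0, 178.0]), ([227.0, 187.0, 18.0, 17.0], 0.56, [528.0, 71.0]), ([359.0, 222.0, 26.0, 60.0], 0.49, [414.0, -311.0])]
plinth [([239.0, 182.0, 32.0, 38.0], 0.91, [540.0, 36.0])]
succulent [([131.0, 166.0, 28.0, 33.0], 0.86, [597.0, 352.0])]
mug [([361.0, 154.0, 39.0, 26.0], 0.59, [617.0, -331.0])]
remote [([358.0, 224.0, 25.0, 56.0], 0.79, [410.0, -306.0])]
book [([119.0, 238.0, 86.0, 68.0], 0.69, [388.0, 380.0])]
scene 492.5355477566059 [1265.05854326  344.08413104 1157.39882565]
ornament [([264.0, 198.0, 26.0, 23.0], 0.64, [512.0, 64.0]), ([307.0, 220.0, 21.0, 20.0], 0.63, [538.0, 199.0]), ([288.0, 179.0, 20.0, 21.0], 0.53, [423.0, 104.0])]
plinth [([249.0, 208.0, 37.0, 38.0], 0.94, [558.0, 39.0])]
succulent [([357.0, 253.0, 36.0, 40.0], 0.79, [588.0, 351.0])]
mug [([126.0, 186.0, 42.0, 39.0], 0.94, [615.0, -316.0])]
remote [([158.0, 148.0, 32.0, 44.0], 0.91, [455.0, -297.0])]
book [([384.0, 206.0, 78.0, 55.0], 0.85, [419.0, 382.0])]
```

Run:
```python
import cv2,numpy as np
a=cv2.imread("pics/top.png")[140:260,150:290];b=cv2.imread("pics/scene.png")[150:270,210:350]
cv2.imwrite("pics/v1.png",np.hstack([cv2.resize(i,(400,343),interpolation=2) for i in(a,b)]))
```

```text
(no output)
```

View pics/v1.png

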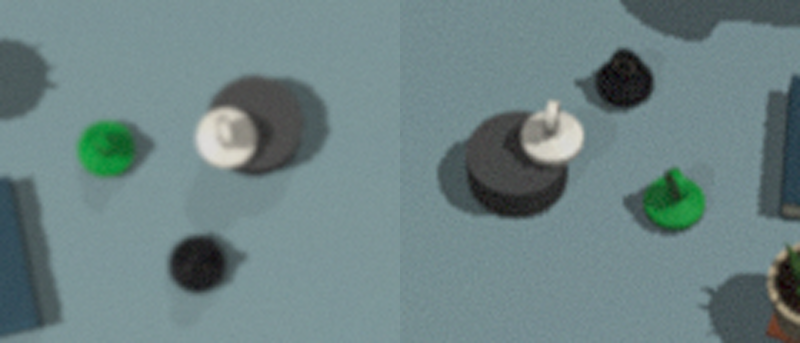

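The white ornament sits on the left (+y) edge of the dark plinth: plinth at about (239,184) and ornament at (229,188) in the top picture. The green look-alike is about 100 mm to the +y side and the black one is toward the robot. I'll measure both, and check the wrist camera geometry.

Run:
```python
from h import *
c=bot.capture("top")
P=ray(c,239.3,183.7,45);O=ray(c,229.1,188,60);print("P",P,"O",O,"d",P-O, np.arctan2(*(P-O)[[1,0]]))
G=ray(c,187.3,191.8,20);print("green",G)
w=bot.capture("wrist");o=bot.get_obs();R=cv2.Rodrigues(np.array([0.,0,0]))[0]
from scipy.spatial.transform import Rotation as S
R=S.from_euler("xyz",o["tcp_rot"]).as_matrix();C=-w["R"].T@w["t"]
print("cam in tool",R.T@(C-o["tool_pos"]),"axis in tool",R.T@w["R"].T, w["fx"])
```

```text
P [536.13147134  35.18255089  45.        ] O [521.43084235  64.96545378  60.        ] d [ 14.70062899 -29.78290289 -15.        ] -1.1122875337590692
green [520.02256867 190.14778899  20.        ]
cam in tool [ 7.15333858e+01 -1.27957923e-01 -1.32614456e+02] axis in tool [[ 3.42770315e-05 -9.63700650e-01 -2.66985124e-01]
 [ 9.99999869e-01 -1.03211411e-04  5.00934017e-04]
 [-5.10306349e-04 -2.66985106e-01  9.63700520e-01]] 266.09792149061656
```

Call:
step_arm --pt "-35 -21 5 0 0 0" --pt "-70 -42 10 0 0 0" --pt "-105 -63 15 0 0 0" --pt "-140 -84 20 0 0 0" --pt "-175 -105 24 0 0 0" --fingers 30

```text
time: 1.22
tool_pos: [290.9, 349.0, 227.5]
tcp_rot: [3.141, 0.0, 2.846]
contact_force: [0.2, 0.3, -0.5]
grip_width: 63.0
```

Call:
step_arm --pt "-35 -21 5 0 0 0" --pt "-70 -42 10 0 0 0" --pt "-105 -63 15 0 0 0" --pt "-140 -84 20 0 0 0" --pt "-175 -105 24 0 0 0"

```text
time: 1.63
tool_pos: [427.8, 197.1, 203.7]
tcp_rot: [3.141, 0.0, 2.845]
contact_force: [0.8, 0.7, 0.8]
grip_width: 31.6
```

Call:
step_arm --pt "-25 -15 4 0 0 0.11" --pt "-50 -32 8 0 0 0.22" --pt "-89 -56 12 0 0 0.33" --pt "-89 -56 12 0 0 0.44" --pt "-89 -56 12 0 0 0.55"

```text
time: 2.05
tool_pos: [497.1, 117.0, 191.2]
tcp_rot: [-3.141, 0.0, 2.286]
contact_force: [-0.3, 0.2, -0.3]
grip_width: 29.8
```

Call:
step_arm --pt "0 0 0 0 0 0.1" --pt "0 0 0 0 0 0.2" --pt "0 0 0 0 0 0.265" --pt "0 0 0 0 0 0.265" --pt "0 0 0 0 0 0.265"

```text
time: 2.47
tool_pos: [495.6, 119.3, 191.8]
tcp_rot: [3.141, -0.0, 2.032]
contact_force: [0.4, -0.6, -0.2]
grip_width: 30.1
```

Run:
```python
from h import *
o=bot.get_obs();print(o["time"],o["tool_pos"],o["tcp_rot"],o["grip_width"])
w=bot.capture("wrist");save("w1",w["color"])
for q in("ornament","plinth"):print(q,[(np.round(b["rect"]).tolist(),round(b["p"],2)) for b in bot.boxes_of(q,w)[:4]])
```

```text
2.4667 [495.56465616 119.31149949 191.77182537] [ 3.14144529e+00 -3.64913800e-06  2.03193717e+00] 30.12329724500467
ornament [([173.0, 157.0, 53.0, 47.0], 0.84), ([255.0, 230.0, 50.0, 33.0], 0.61), ([305.0, 131.0, 49.0, 54.0], 0.61)]
plinth [([255.0, 254.0, 61.0, 86.0], 0.79), ([267.0, 18.0, 143.0, 34.0], 0.6)]
```

View pics/w1.png

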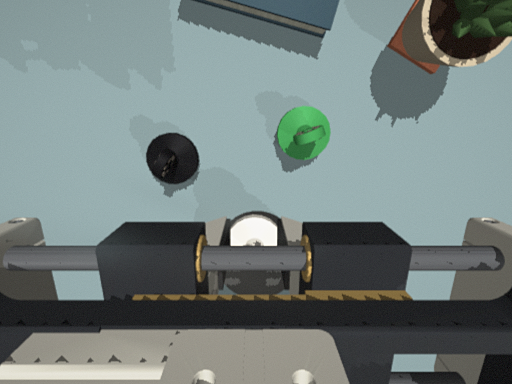

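The gripper hides the ornament in the wrist view: white is at (255,232), behind the jaws, with green at (305,131) and black at (173,157). I'll shift past it for one clear look.

Call:
step_arm --pt "-40 0 0 0 0 0" --pt "-80 0 0 0 0 0" --pt "-120 0 0 0 0 0" --pt "-130 0 0 0 0 0" --pt "-130 0 0 0 0 0"

```text
time: 3.03
tool_pos: [554.1, 0.2, 191.4]
tcp_rot: [3.141, 0.0, 2.027]
contact_force: [-0.0, 0.0, -1.9]
grip_width: 29.6
```

```bash
cat >> h.py <<'E'
from scipy.optimize import least_squares
def circ_fit(c,mask,z,r,guess):
    """fit world circle (z, radius r) to mask's silhouette boundary points"""
    cs,_=cv2.findContours(mask,cv2.RETR_EXTERNAL,cv2.CHAIN_APPROX_NONE)
    k=max(cs,key=cv2.contourArea)[:,0,:]
    W=np.array([ray(c,u,v,z)[:2] for u,v in k if 2<u<509 and 2<v<381])
    f=lambda p:np.hypot(*(W-p[:2]).T)-r
    s=least_squares(f,guess,loss="soft_l1",f_scale=1.0); return s.x,np.median(abs(s.fun)),len(W)
E
python3 - <<'E'
from h import *
o=bot.get_obs();print(o["time"],o["tool_pos"],o["tcp_rot"])
w=bot.capture("wrist");save("w2",w["color"])
for q in("ornament","plinth"):print(q,[(np.round(b["rect"]).tolist(),round(b["p"],2)) for b in bot.boxes_of(q,w)[:4]])
print("pred P",proj(w,[536,35,45]),"O",proj(w,[521,65,60]))
E
```

```text
3.0333 [5.54119014e+02 1.76170124e-01 1.91401527e+02] [3.14143567e+00 4.78003350e-04 2.02687354e+00]
ornament [([162.0, 31.0, 59.0, 62.0], 0.93), ([312.0, 18.0, 58.0, 35.0], 0.81), ([255.0, 113.0, 66.0, 68.0], 0.67)]
plinth [([257.0, 155.0, 90.0, 84.0], 0.81)]
pred P (np.float64(252.1815619490899), np.float64(148.44164444426744)) O (np.float64(251.8225624123172), np.float64(114.95799394332556))
```

View pics/w2.png

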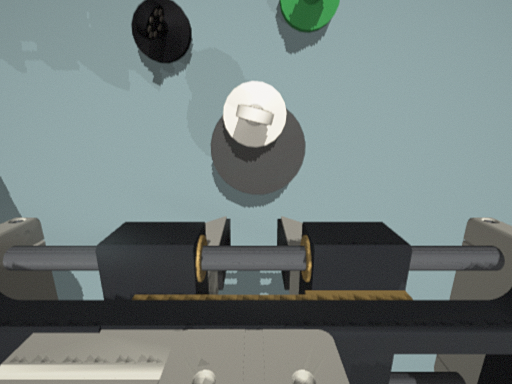

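The wrist view is now clear: white band centred at about (254,114), plinth disc at about (258,148), and the jaws aligned across the line between them. I'll fit circles next.

```bash
cat >> h.py <<'E'
def measure(c,gP,gO,r0=0,r1=384,verbose=1):
    im=c["color"].astype(int); yy,xx=np.mgrid[:384,:512]
    def near(g,z,R):
        u,v=proj(c,[*g,z]); u2,v2=proj(c,[g[0],g[1]+R,z]); u3,v3=proj(c,[g[0]+R,g[1],z])
        rad=max(np.hypot(u2-u,v2-v),np.hypot(u3-u,v3-v)); return np.hypot(xx-u,yy-v)<rad
    ok=(yy>=r0)&(yy<r1)
    bright=im.min(2); sat=im.max(2)-im.min(2)
    wm=near(gO,60,45)&ok&(bright>165)&(sat<40)
    wm=cv2.morphologyEx(wm.astype(np.uint8),cv2.MORPH_CLOSE,np.ones((3,3)))
    O=circ_fit(c,wm,61,30,gO)
    dk=near(gP,45,66)&ok&(im.max(2)<100)&(sat<16)
    m=((dk>0)|(wm>0)).astype(np.uint8); m=cv2.morphologyEx(m,cv2.MORPH_OPEN,np.ones((3,3)))
    # plinth edge: only points of the union away from the ornament
    cs,_=cv2.findContours(m,0,1); k=max(cs,key=cv2.contourArea)[:,0,:]
    kw=cv2.dilate(wm,np.ones((7,7)))
    W=np.array([ray(c,u,v,45)[:2] for u,v in k if not kw[v,u] and r0+2<v<r1-3])
    s=least_squares(lambda p:np.hypot(*(W-p).T)-50,gP,loss="soft_l1",f_scale=1.0)
    d=s.x-O[0]
    if verbose: print("O",O[0].round(1),O[1].round(2),O[2],"P",s.x.round(1),np.median(abs(s.fun)).round(2),len(W),"P-O",d.round(1),np.hypot(*d).round(1),"ang",np.arctan2(d[1],d[0]).round(3))
    return O[0],s.x
E
python3 - <<'E'
from h import *
w=bot.capture("wrist");g=np.array([536.,35]),np.array([521.,65])
print(w["color"][175,258],w["color"][200,258],w["color"][100,190],w["color"][205,350],w["color"][130,235])
measure(w,*g,0,215)
for n in("top","scene"): measure(bot.capture(n),*g)
E
```

```text
[88 87 85] [ 88 101 102] [149 171 171] [148 170 170] [245 242 233]
O [523.   67.1] 0.88 215 P [540.9  36.8] 1.06 199 P-O [ 17.9 -30.3] 35.2 ang -1.038Traceback (most recent call last):
  File "<stdin>", line 5, in <module>
  File "h.py", line 26, in measure
    O=circ_fit(c,wm,61,30,gO)
  File "h.py", line 13, in circ_fit
    k=max(cs,key=cv2.contourArea)[:,0,:]
      ~~~^^^^^^^^^^^^^^^^^^^^^^^^
ValueError: max() iterable argument is empty
```

```bash
sed -i 's/(im.max(2)<100)&(sat<16)/(im.max(2)<105)\&(im[...,2]-im[...,0]<6)/' h.py
python3 - <<'E'
from h import *
w=bot.capture("wrist");g=np.array([536.,35]),np.array([521.,65])
O,P=measure(w,*g,0,215)
im=w["color"].copy()
for p,z,r in((O,61,30),(P,45,50)):
    pts=np.array([proj(w,[p[0]+r*np.cos(a),p[1]+r*np.sin(a),z]) for a in np.linspace(0,6.3,80)])
    cv2.polylines(im,[pts.round().astype(int)],False,(255,0,0),1)
save("w3",cv2.resize(im[60:220,170:350],None,fx=3,fy=3,interpolation=cv2.INTER_NEAREST))
E
```

```text
O [523.   66.9] 0.85 214 P [540.6  37.6] 0.98 195 P-O [ 17.7 -29.3] 34.2 ang -1.027
```

View pics/w3.png

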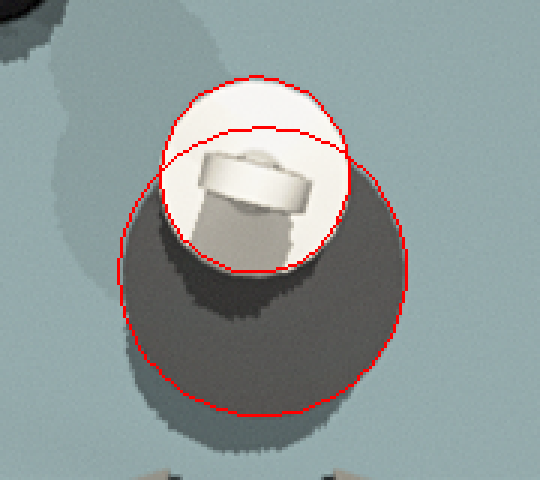

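Fits agree with the picture within about 2 mm: the ornament is about 34 mm off-centre, with a push heading of -1.03 rad. I'm going back behind it and descending, with the jaws cradling at 30 mm opening.

Call:
step_arm --pt "40 -1 0 0 0 0" --pt "80 -2 0 0 0 -0.03" --pt "115 -3 0 0 0 -0.075" --pt "129 -3 0 0 0 -0.075" --pt "129 -3 0 0 0 -0.075"

```text
time: 3.75
tool_pos: [491.1, 120.6, 192.1]
tcp_rot: [-3.142, -0.001, 2.11]
contact_force: [0.5, -0.5, -0.1]
grip_width: 30.0
```

Call:
step_arm --pt "0 0 35 0 0 0" --pt "0 0 70 0 0 0" --pt "0 0 95 0 0 0" --pt "0 0 110 0 0 0" --pt "0 0 110 0 0 0"

```text
time: 4.17
tool_pos: [491.4, 116.7, 78.8]
tcp_rot: [-3.136, -0.002, 2.105]
contact_force: [-1.1, -0.2, 0.6]
grip_width: 30.0
```

Call:
step_arm --pt "-4 2 2 0 0 0" --pt "-8 2 2 0 0 0" --pt "-12 2 2 0 0 0" --pt "-12 2 2 0 0 0" --pt "-12 2 2 0 0 0"

```text
time: 4.58
tool_pos: [501.9, 107.5, 80.7]
tcp_rot: [3.14, 0.001, 2.104]
contact_force: [0.2, 0.1, -0.3]
grip_width: 29.9
```

Run:
```python
from h import *
o=bot.get_obs();print(o["tool_pos"],o["tcp_rot"],o["contact_force"])
c=bot.capture("scene");save("s1",cv2.resize(c["color"][140:260,190:350],(800,600),interpolation=cv2.INTER_CUBIC))
try: measure(c,np.array([540.,37]),np.array([523.,67]))
except Exception as e: print(e)
```

```text
[501.85002808 107.45559662  80.65625764] [3.13979350e+00 8.19271677e-04 2.10416578e+00] [ 0.22782341  0.12804682 -0.25645745]
O [531.8  60.3] 0.0 1 P [557.6  40.5] 5.66 127 P-O [ 25.8 -19.8] 32.5 ang -0.654
```

View pics/s1.png

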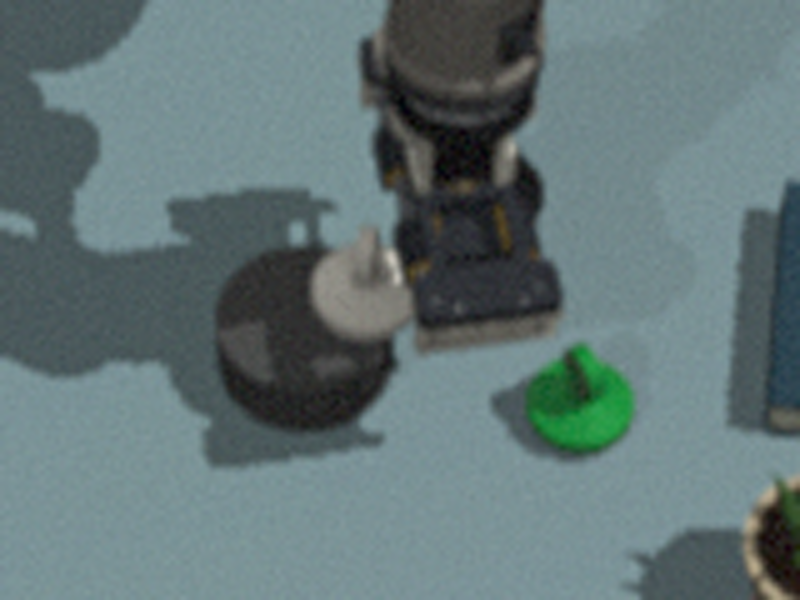

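The picture shows the jaws just behind the ornament with a clear gap, and green is clear too. I'm lowering slightly, then starting the slow push.

Call:
step_arm --pt "0 -2 4 0 0 0" --pt "-2 -2 4 0 0 0" --pt "-4 -2 4 0 0 0" --pt "-5 -2 4 0 0 0" --pt "-5 -2 4 0 0 0"

```text
time: 5.05
tool_pos: [502.2, 102.3, 75.7]
tcp_rot: [3.141, 0.0, 2.105]
contact_force: [-0.1, 0.2, 0.2]
grip_width: 30.1
```

Call:
step_arm --pt "-1.5 0 0 0 0 0" --pt "-3 0 0 0 0 0" --pt "-4.5 0 0 0 0 0" --pt "-6 0 0 0 0 0" --pt "-7.5 0 0 0 0 0"

```text
time: 5.47
tool_pos: [505.8, 95.9, 75.7]
tcp_rot: [-3.141, -0.0, 2.105]
contact_force: [-1.1, 0.3, 0.3]
grip_width: 29.9
```

Call:
step_arm --pt "-1.5 0 0 0 0 0" --pt "-3 0 0 0 0 0" --pt "-4.5 0 0 0 0 0" --pt "-6 0 0 0 0 0" --pt "-7.5 0 0 0 0 0"

```text
time: 5.88
tool_pos: [509.7, 89.4, 75.7]
tcp_rot: [3.141, -0.0, 2.105]
contact_force: [-0.7, 1.0, 0.5]
grip_width: 29.8
```

Run:
```python
from h import *
o=bot.get_obs();print(o["tool_pos"],o["tcp_rot"],o["contact_force"])
d=np.array([.510,-.860]);r=o["tool_pos"][:2]-np.array([540.6,37.6]);print("along",r@d,"lat",r@[.86,.51])
c=bot.capture("scene");save("s2",cv2.resize(c["color"][140:260,190:350],(800,600),interpolation=cv2.INTER_CUBIC))
```

```text
[509.67474129  89.44999631  75.71725671] [ 3.14146984e+00 -6.62476901e-05  2.10474550e+00] [-0.65778674  0.96051116  0.51457437]
along -60.36287876868558 lat -0.152224377901742
```

View pics/s2.png

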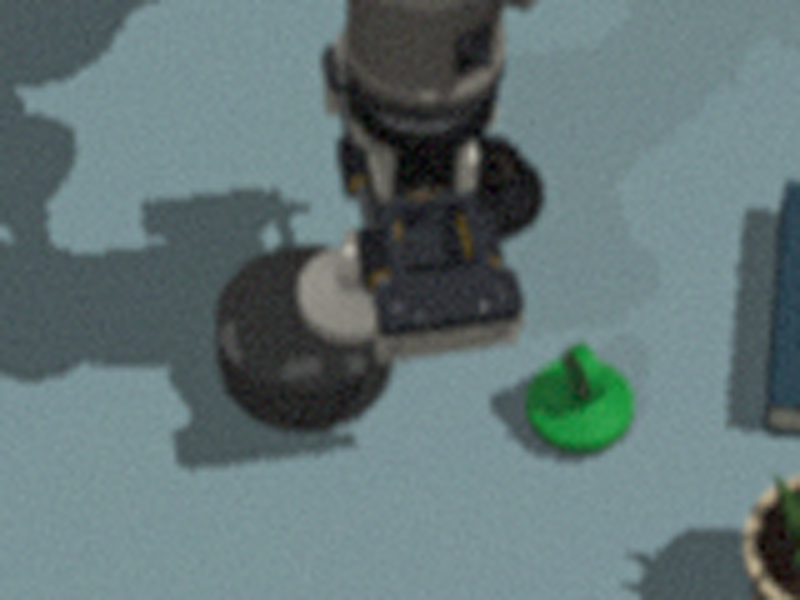

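The ornament is sliding (left edge 312→298), still upright, force about 1 N, and the plinth is still. I'll continue.

Call:
step_arm --pt "-1.5 0 0 0 0 0" --pt "-3 0 0 0 0 0" --pt "-4.5 0 0 0 0 0" --pt "-6 0 0 0 0 0" --pt "-7.5 0 0 0 0 0"

```text
time: 6.35
tool_pos: [513.5, 83.0, 75.7]
tcp_rot: [3.141, 0.0, 2.105]
contact_force: [-0.8, 0.8, -0.4]
grip_width: 30.2
```

Call:
step_arm --pt "-1.5 0 0 0 0 0" --pt "-3 0 0 0 0 0" --pt "-4.5 0 0 0 0 0" --pt "-6 0 0 0 0 0" --pt "-7.5 0 0 0 0 0"

```text
time: 6.77
tool_pos: [517.3, 76.5, 75.7]
tcp_rot: [3.141, -0.0, 2.105]
contact_force: [-0.8, 0.1, -0.6]
grip_width: 29.7
```

Call:
step_arm --pt "-1.5 0 0 0 0 0" --pt "-3 0 0 0 0 0" --pt "-4.5 0 0 0 0 0" --pt "-6 0 0 0 0 0" --pt "-6 0 0 0 0 0"

```text
time: 7.18
tool_pos: [520.5, 71.2, 75.7]
tcp_rot: [3.141, 0.0, 2.105]
contact_force: [-0.3, 0.1, -0.7]
grip_width: 30.0
```

Run:
```python
from h import *
o=bot.get_obs()
d=np.array([.510,-.860]);r=o["tool_pos"][:2]-np.array([540.6,37.6]);print("along",r@d,"lat",r@[.86,.51])
```

```text
along -39.16580569543744 lat -0.19230100986597598
```

Call:
step_arm --pt "4 0 0 0 0 0" --pt "14 0 0 0 0 0" --pt "40 0 0 0 0 0" --pt "45 0 0 0 0 0" --pt "45 0 0 0 0 0"

```text
time: 7.6
tool_pos: [496.2, 111.8, 75.7]
tcp_rot: [-3.141, -0.001, 2.107]
contact_force: [-0.1, -0.1, 0.3]
grip_width: 29.9
```

Call:
step_arm --pt "0 0 -30 0 0 0" --pt "0 0 -70 0 0 0" --pt "0 0 -110 0 0 0" --pt "0 0 -115 0 0 0" --pt "0 0 -115 0 0 0"

```text
time: 8.02
tool_pos: [499.3, 110.0, 193.8]
tcp_rot: [3.135, 0.003, 2.105]
contact_force: [-0.0, -0.2, -0.9]
grip_width: 30.2
```

Call:
step_arm --pt "-38 0 0 0 0 0" --pt "-76 0 0 0 0 0" --pt "-114 0 0 0 0 0" --pt "-140 0 0 0 0 0" --pt "-140 0 0 0 0 0"

```text
time: 8.43
tool_pos: [570.2, -15.0, 188.6]
tcp_rot: [-3.14, 0.001, 2.101]
contact_force: [-0.8, 1.1, -1.0]
grip_width: 29.8
```

```bash
cat > look.py <<'E'
from h import *
import sys
o=bot.get_obs();print(o["tool_pos"],o["tcp_rot"],o["time"])
w=bot.capture("wrist")
O,P=measure(w,np.array([540.,38.]),np.array([538.,42.]),0,222)
im=w["color"].copy()
for p,z,r in((O,61,30),(P,45,50)):
    pts=np.array([proj(w,[p[0]+r*np.cos(a),p[1]+r*np.sin(a),z]) for a in np.linspace(0,6.3,80)])
    cv2.polylines(im,[pts.round().astype(int)],False,(255,0,0),1)
u,v=map(int,proj(w,[*P,45]));u0=max(u-90,0);v0=max(v-80,0)
save(sys.argv[1],cv2.resize(im[v0:v0+160,u0:u0+180],None,fx=3,fy=3,interpolation=cv2.INTER_NEAREST))
E
python3 look.py w4
```

```text
[570.21572467 -14.99237992 188.60114553] [-3.14013027e+00  7.43693318e-04  2.10063935e+00] 8.4333
O [538.1  42.5] 0.95 213 P [541.3  36.6] 1.54 276 P-O [ 3.2 -6. ] 6.8 ang -1.071
```

View pics/w4.png

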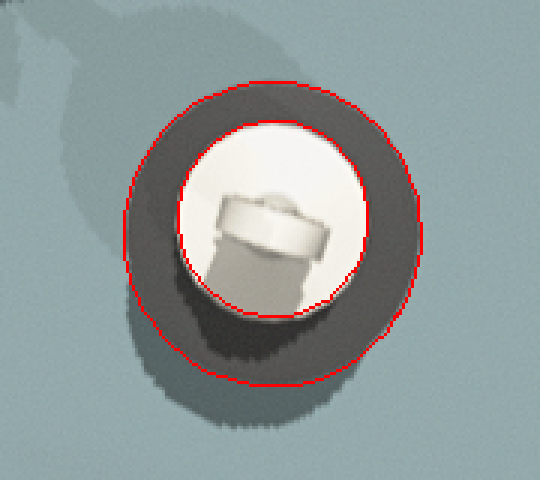

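The picture shows the ornament about 5 to 7 mm short of the centre, on the push line. I'll retrace and tap it 5.5 mm further.

Call:
step_arm --pt "38 0 0 0 0 0" --pt "76 0 0 0 0 0" --pt "114 0 0 0 0 0" --pt "140 0 0 0 0 0" --pt "140 0 0 0 0 0"

```text
time: 8.9
tool_pos: [493.3, 114.4, 189.6]
tcp_rot: [-3.139, -0.003, 2.109]
contact_force: [-0.7, 0.4, 0.3]
grip_width: 29.9
```

Call:
step_arm --pt "0 0 35 0 0 0" --pt "0 0 70 0 0 0" --pt "0 0 100 0 0 0" --pt "0 0 115 0 0 0" --pt "0 0 115 0 0 0"

```text
time: 9.32
tool_pos: [494.1, 110.2, 71.7]
tcp_rot: [-3.134, -0.004, 2.105]
contact_force: [-0.9, -0.4, -1.0]
grip_width: 29.9
```

Call:
step_arm --pt "-8 0 0 0 0 0" --pt "-18 0 0 0 0 0" --pt "-28 0 0 0 0 0" --pt "-36 0 0 0 0 0" --pt "-40 0 0 0 0 0"

```text
time: 9.73
tool_pos: [519.2, 74.3, 76.8]
tcp_rot: [3.139, 0.001, 2.103]
contact_force: [0.2, -1.0, -0.1]
grip_width: 30.1
```

Call:
step_arm --pt "-2 0 0 0 0 0" --pt "-4 0 0 0 0 0" --pt "-5.5 0 0 0 0 0" --pt "-7 0 0 0 0 0" --pt "-8.5 0 0 0 0 0"

```text
time: 10.15
tool_pos: [521.9, 68.7, 75.8]
tcp_rot: [-3.141, -0.0, 2.105]
contact_force: [-0.2, 0.5, 1.6]
grip_width: 29.9
```

Call:
step_arm --pt "-1 0 0 0 0 0" --pt "-2 0 0 0 0 0" --pt "-2 0 0 0 0 0" --pt "-2 0 0 0 0 0"

```text
time: 10.48
tool_pos: [523.1, 66.8, 75.7]
tcp_rot: [3.142, -0.0, 2.105]
contact_force: [-0.9, -0.1, 1.1]
grip_width: 30.0
```

Call:
step_arm --pt "4 0 0 0 0 0" --pt "14 0 0 0 0 0" --pt "40 0 0 0 0 0" --pt "50 0 0 0 0 0" --pt "50 0 0 0 0 0"

```text
time: 10.9
tool_pos: [496.0, 111.7, 75.6]
tcp_rot: [-3.141, -0.001, 2.108]
contact_force: [0.1, -0.4, 0.3]
grip_width: 30.1
```

Call:
step_arm --pt "0 0 -30 0 0 0" --pt "0 0 -70 0 0 0" --pt "0 0 -110 0 0 0" --pt "0 0 -115 0 0 0" --pt "0 0 -115 0 0 0"

```text
time: 11.32
tool_pos: [499.6, 109.6, 193.8]
tcp_rot: [3.135, 0.003, 2.105]
contact_force: [-1.0, -0.1, -1.4]
grip_width: 30.1
```

Call:
step_arm --pt "-38 0 0 0 0 0" --pt "-76 0 0 0 0 0" --pt "-114 0 0 0 0 0" --pt "-140 0 0 0 0 0" --pt "-140 0 0 0 0 0"

```text
time: 11.73
tool_pos: [570.5, -15.4, 188.6]
tcp_rot: [-3.14, 0.001, 2.101]
contact_force: [-0.3, 0.4, 0.5]
grip_width: 29.9
```

```bash
python3 look.py w5
```

```text
[570.48444775 -15.42446128 188.58654762] [-3.14013339e+00  7.45751880e-04  2.10074146e+00] 11.7333
O [540.6  38.2] 0.92 208 P [541.3  36.6] 1.55 279 P-O [ 0.8 -1.6] 1.8 ang -1.103
```

View pics/w5.png

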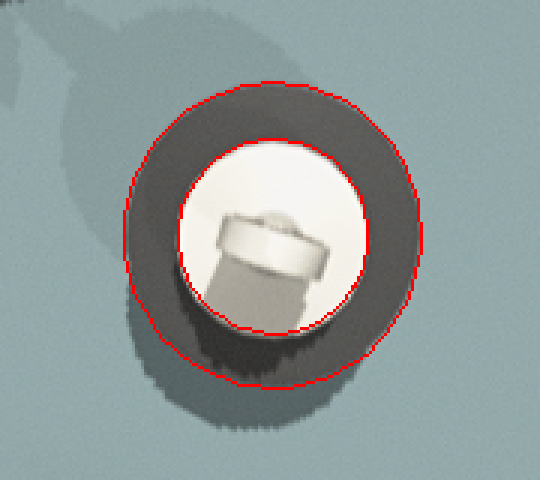

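Both circles are concentric within about 2 mm, the ornament is upright and the arm is clear above. I'm handing in.

```bash
python3 -c "
from plant import bot
o=bot.get_obs();print(o['tool_pos'],o['contact_force']);print(bot.close_job())"
```

```text
[569.09553139 -13.19720611 188.45987466] [-0.09616954  1.01271652 -0.41525299]
the job is handed in; nothing more can be done
None
```

I pushed the white ornament back to the middle of its plinth and handed the job in at about 12 s. I used two slow, low pushes on the base band with the fingertips set 30 mm apart as a cradle, without pinching or lifting it.

- **Position:** the last close wrist view put the ornament about 1.8 mm from the plinth's centre (8 mm is allowed), standing upright.
- **Forces:** the wrist force readings stayed under 2 N throughout.
- **Plinth and neighbours:** the plinth position measured about 1 mm different before and after, which is within measuring error. I steered clear of the other objects but did not measure them again afterwards.
- **Arm at hand-in:** it was still, with the fingertips about 55 mm above the ornament and touching nothing.

**Checks that failed or disagreed:** I tried the same measurement in the top and scene cameras while the arm blocked the view. It failed in one and gave a nonsense fit in the other, so the final position rests on the wrist camera alone. The plinth circle there matches the image to about 1.5 mm.

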